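# Sweep the used paint pans into the tray

## Task

Clear the sketchbook: with your fingertips, sweep the three small black paint pans across the page and over its edge into the blue metal tray beside it, so that all three end up inside the tray and no longer touching the sketchbook. Only push them, do not pick them up, and leave the orange ink bottle, the white eraser, the wooden bowl, the glass and the loose brush where they are.

Things in the scene. Friction and masses are not known exactly. Their poses are not given: they have to be found in the camera images.
- sketchbook: closed spiral pad with a painted top, 300 x 300 mm and 25 mm thick, fixed to the table. Origin: centre of its underside on the table, so its flat top is 25 mm above. Axes: x across the page away from the robot (the dark spiral binding runs along its +x edge and reaches 164 mm from the centre, 29 mm high), y to the left, z up. The tray lies along its +y or its -y edge, changing from run to run, with the wooden bowl on the other side
- tray: open shallow blue-painted metal tray, 300 x 120 mm outside (x, y), walls 18 mm high and 3 mm thick all round, floor 3 mm, fixed flat on the table, its long side 2 mm from the edge of the sketchbook and parallel to it. Its walls end 7 mm below the top of the sketchbook, so what is swept over the edge drops in. Origin: centre of its underside; x along its length, parallel to the sketchbook's x
- pan_a: one of the three used paint pans: a small loose black plastic block 30 x 20 x 11 mm (x, y, z) with a little red paint (18 x 9 mm) left in the middle of its top, about 15 g, lying flat on the sketchbook, turned any way. Origin: centre of its underside, z up
- pan_b: one of the three used paint pans: a small loose black plastic block 30 x 20 x 11 mm (x, y, z) with a little blue paint (18 x 9 mm) left in the middle of its top, about 15 g, lying flat on the sketchbook, turned any way. Origin: centre of its underside, z up
- pan_c: one of the three used paint pans: a small loose black plastic block 30 x 20 x 11 mm (x, y, z) with a little green paint (18 x 9 mm) left in the middle of its top, about 15 g, lying flat on the sketchbook, turned any way. Origin: centre of its underside, z up
- ink_bottle: small orange ink bottle with a white cap, 36 mm across, 50 mm tall, standing loose on the far part of the sketchbook; leave it alone. Origin: centre of its underside
- eraser: white block eraser 24 x 44 x 14 mm (x, y, z), loose on the far part of the sketchbook; leave it alone. Origin: centre of its underside
- bowl: wooden bowl, 104 mm across the rim, 55 mm tall, loose on the table beside the sketchbook on the side away from the tray; leave it alone. Origin: centre of its underside
- glass: empty drinking glass, 72 mm across, 90 mm tall, loose on the table to the right; leave it alone. Origin: centre of its underside
- brush: paint brush with a blue handle, 200 mm long, lying loose on the table to the left; leave it alone. Origin: near its middle, at its underside; x along the brush

How it is judged (in metres and radians):
At the end, for the whole second after the job is handed in: The underside centre of each of the three pans is within the tray's inner walls and less than 30 mm above its underside; no pan touches the sketchbook; all are at rest (below 20 mm/s); the ink bottle, eraser, bowl, glass and brush are within 20 mm of where they began (x of pan_a in the frame of tray between -0.147 and 0.147 m and y of pan_a in the frame of tray between -0.057 and 0.057 m and z of each of pan_a, pan_b, pan_c in the frame of tray below 0.03 m and contact force between each of pan_a, pan_b, pan_c and sketchbook below 0.01 N and linear speed of each of pan_a, pan_b, pan_c below 0.02 m/s and x of pan_b in the frame of tray between -0.147 and 0.147 m and y of pan_b in the frame of tray between -0.057 and 0.057 m and x of pan_c in the frame of tray between -0.147 and 0.147 m and y of pan_c in the frame of tray between -0.057 and 0.057 m and distance of each of ink_bottle, eraser, bowl, glass, brush from where it was at the start of the episode below 0.02 m).
It fails at once if a paint pan is lifted more than 25 mm above the top of the sketchbook (height (world z) of any of pan_a, pan_b, pan_c above 0.05 m).
It fails at once if a bystander (ink bottle, eraser, bowl, glass, brush) is moved by more than 20 mm (distance of any of ink_bottle, eraser, bowl, glass, brush from where it was at the start of the episode above 0.02 m).
It also fails if it takes over 67 s, if anything falls off the work surface, if the arm or the gripper's body presses on something with over 40 N, if the wrist force passes 120 N, or if a joint passes its speed limit or range.

## Robot

A 6-joint arm with a two-finger parallel gripper is mounted at the origin on the work surface. World frame = base frame: x ahead of the robot, y to its left, z up, the work surface at z = 0. Lengths are in mm, angles in rad, forces in N, time in s.
With the tool pointing down it reaches from about 275 to 825 mm from the base axis. Payload 4.9 kg.
Tool frame: the origin (TCP) lies at the very end of the fingers, on their centre line; the grasp point (between the pads) lies 19 mm behind it; z points along the fingers, x is the direction in which the jaws open and shut, and the axes are right-handed (so a half turn about z gives the same grasp; the last joint's range is limited). The gripper opens to 85 mm and grips with 20 to 120 N. Pads are 22 mm wide; open, the fingers measure 114 mm over their backs; the gripper's body (76 mm by 85 mm) begins 54 mm behind the grasp point. The pads swing forward as they close: fully open they stand 13 mm farther back than shut.
Start: joints at [1.1, 0.326, -0.193, 1.052, 0, 1.437], TCP at [181.753, 519.119, 231.281] pointing down, gripper open.
Joint ranges: [-2.65, 2.65], [-0.97, 1.79], [-1.3, 1.35], [-1.93, 2.1], [-1.47, 1.37], [-3.14, 3.14]. Speed limits (rad/s): [2.57, 2.57, 3.14, 3.14, 3.14, 3.14].

## Interface

Orientations are given as a rotation vector (axis times angle).
In Python, from plant import * gives the robot as it stands.
- The arm moves only by the tool servo_tool, never from a script. Its argument "deltas" is one flat list of numbers, 5 for each row, row after row: the closure, from -1 (fully open) to 1 (shut), then the shift along the tool's x, y, z in cm, then the turn about the tool's z in degrees. In form: [jaw, tx, ty, tz, turn, jaw, tx, ty, tz, turn, ...]. A call has 1 to 20 rows; each row shifts and turns the commanded pose from where the row before left it, along the tool's axes as they then stand; what a row does not reach is not made up. A row lasts 1/8 s, in which the tool goes at most 62.5 mm and 10.7 degrees, less where a joint would pass 70% of its speed; a pose out of reach is approached as far as the arm can. A call with a gripper value outside its range is refused whole. The fingers move at their own pace and stop on an object; "force" is the grip in N (left out, the last holds). Time passes only in rows, so rows that do not move let the fingers close. It gives the time, the measured TCP pose, the force and the opening at its end, in the units of the state.
- sense(): the state, without advancing time (a new reading comes with each control period).
- snapshot(name): name is "scene" or "top" or "wrist"; returns a dict with "img" (480x640x3 uint8, blue, green, red), "intrinsics" (3x3 intrinsics, pixels), "k1" (the pictures are not rectified: a ray, as slopes to the right and down, at radius r is drawn at 1 + k1 r^2 times it, then the intrinsics apply), "extrinsics" (4x4, takes a point from world to camera coordinates); the wrist camera has in their place "T_tool_cam" (4x4, takes a point from camera to tool coordinates, whose origin is the TCP and whose axes are the tool frame's). Camera axes: x right, y down, z forward; pixel columns grow to the right and rows downward; lengths in mm; the calibration is good to about 2 mm. A picture is of the moment at which its call begins: read the wrist's pose just before it. There is no depth.
- sign_off(): hands the job in, once; it reports no verdict.
The state is a dict: "t": time; "q": joint angles; "qd": joint speeds; "effort": joint torques, N m; "eef_pos": TCP position; "tcp_rot": TCP orientation; "contact_force": force on the tool from outside, world axes, zero at the start; "ft_torque": the same for the moment, N m; "width": opening from 0.0 (shut) to 1.0 (fully open).
Only numpy, scipy, OpenCV 4.12 (cv2) and the standard library are available. Lean on these libraries where they do the work, as an engineer would, in place of code of your own. Each camera call takes 0.05 s, during which the arm holds its last target. There are 200 camera calls.

## Working session

There is one attempt and no reset: what is moved stays moved. The work goes in short steps, Python scripts to look and compute and a tool call to move; the robot and the scene stay as the last step left them, time stands still between calls to the robot, and variables do not carry over. Pictures are saved under pics/ and viewed, about 8 in all and at most 12, crops included, and the job is handed in when it is done.

Besides the shell and the picture viewer there is one more tool, called after "Request:" as name(argument=value, ...), one argument or row to a line, values as JSON. servo_tool: Moves the arm, as the interface text tells. Its arguments: {"type":"object","properties":{"deltas":{"type":"array"},"force":{"type":"number"}},"required":["deltas"]}

```bash
mkdir -p pics
cat > h.py <<'E'
from plant import *
import numpy as np, cv2
from scipy.spatial.transform import Rotation as R
def px2w(s,pts,z):
    K=np.array(s["intrinsics"],float);E=np.array(s["extrinsics"],float)
    u=cv2.undistortPoints(np.array(pts,float).reshape(-1,1,2),K,np.array([s["k1"],0,0,0.])).reshape(-1,2)
    d=np.c_[u,np.ones(len(u))]@E[:3,:3]; c=-E[:3,:3].T@E[:3,3]
    return c+d*((z-c[2])/d[:,2])[:,None]
E
python3 - <<'E'
from h import *
s=snapshot("top");cv2.imwrite("pics/top1.png",s["img"]);print(s["k1"],s["extrinsics"],s["intrinsics"])
st=sense();print(st);print(R.from_rotvec(st["tcp_rot"]).as_matrix().round(3))
E
```

```text
-0.010710057176762348 [[-2.18898936e-03 -9.99761624e-01  2.17233562e-02  2.13553216e+01]
 [-9.98677556e-01  1.06976164e-03 -5.14003407e-02  5.85446317e+02]
 [ 5.13648492e-02 -2.18071431e-02 -9.98441836e-01  1.41192458e+03]
 [ 0.00000000e+00  0.00000000e+00  0.00000000e+00  1.00000000e+00]] [[488.80806978   0.         313.97471733]
 [  0.         488.80806978 237.19311272]
 [  0.           0.           1.        ]]
{'t': 0.05, 'q': array([ 1.09976750e+00,  3.26937798e-01, -1.93567105e-01,  1.05198300e+00,
        2.46721728e-06,  1.43658931e+00]), 'qd': array([-0.00165945, -0.00239598,  0.00199659,  0.0012526 ,  0.00139578,
        0.00103432]), 'effort': array([ 8.46836010e-04, -4.44642198e+01,  2.63323903e+01,  8.01563758e-03,
       -1.27099720e-04, -1.68076258e-05]), 'eef_pos': array([181.50258734, 518.59039968, 230.51150212]), 'tcp_rot': array([ 2.56172290e+00,  1.81721070e+00, -2.35464896e-03]), 'contact_force': array([-0.61335773, -0.21916671,  0.62900448]), 'ft_torque': array([-0.04011794, -0.01715987, -0.0114106 ]), 'width': 1.0010988737550512}
[[ 0.33   0.944 -0.001]
 [ 0.944 -0.33  -0.002]
 [-0.002 -0.    -1.   ]]
```

View pics/top1.png

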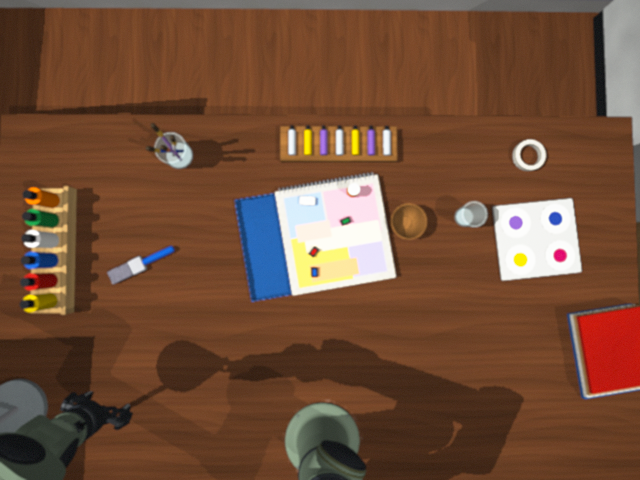

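The tray is on the left (+y). The pans are near (314,251), (315,272) and (346,221), the eraser at (307,201), the bottle at (354,188) and the bowl at (410,221). I'll enlarge this part.

Run:
```python
from h import *
im=cv2.imread("pics/top1.png")[165:310,225:405]
cv2.imwrite("pics/c1.png",cv2.resize(im,None,fx=4,fy=4,interpolation=cv2.INTER_CUBIC))
```

```text
(no output)
```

View pics/c1.png

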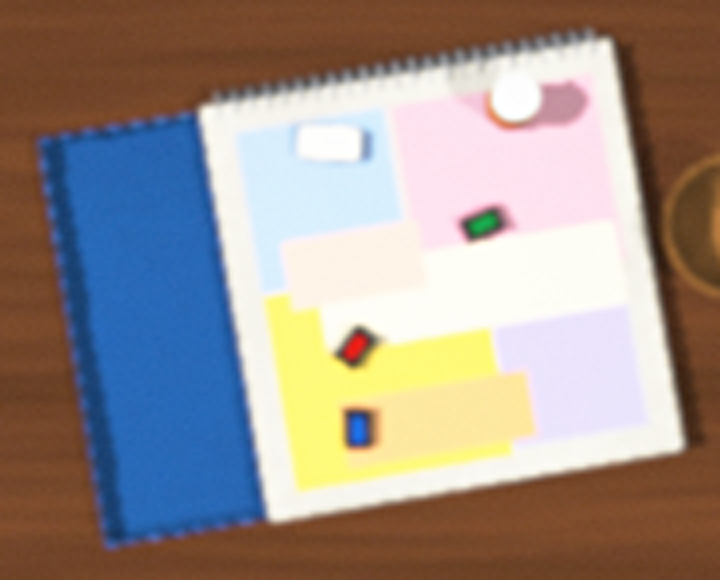

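Run:
```python
from h import *
s=snapshot("top")
def f(p,z): 
    p=np.array(p,float); return px2w(s,np.c_[225+(p[:,0]+.5)/4-.5,165+(p[:,1]+.5)/4-.5],z)[:,:2]
c=f([(202,105),(268,521),(685,448),(612,38)],25)
names=["red","blue","green","eraser"];P=f([(356,346),(358,428),(484,222)],36);Er=f([(330,143)],39);B=f([(515,98)],75)
print(c.round(1));ctr=c.mean(0)
ex=(c[0]-c[1]+c[3]-c[2]);th=np.arctan2(ex[1],ex[0]);ey=(c[0]-c[3]+c[1]-c[2]);print(ctr,np.degrees(th),np.degrees(np.arctan2(-ey[0],ey[1])),np.linalg.norm(ex)/2,np.linalg.norm(ey)/2)
Rm=np.array([[np.cos(th),-np.sin(th)],[np.sin(th),np.cos(th)]])
for n,p in zip(names+["bottle"],np.r_[P,Er,B]): print(n,p.round(1),"book",((p-ctr)@Rm).round(1))
```

```text
[[ 719.9  133.3]
 [ 418.8   85.3]
 [ 470.3 -216.5]
 [ 769.6 -166.1]]
[594.65082779 -40.99252271] 9.303946213164304 9.550467281645082 304.21945790836395 304.85235338147055
red [544.3  22. ] book [-39.5  70.3]
blue [485.6  20.6] book [-97.6  78.5]
green [633.6 -70.6] book [ 33.7 -35.5]
eraser [690.4  40.4] book [107.7  64.9]
bottle [717.8 -89.5] book [113.6 -67.8]
```

Request:
servo_tool(
  deltas=[0.65,0,0,0,10.2,0.65,0,0,0,10.2,0.65,0,0,0,10.2,0.65,0,0,0,10.2,0.65,0,0,0,10.2,0.65,0,0,0,10.2,0.65,2.5,4.95,0,0,0.65,2.5,4.95,0,0,0.65,2.5,4.95,0,0,0.65,2.5,4.95,0,0,0.65,2.5,4.95,0,0,0.65,2.5,4.95,0,0,0.65,2.5,4.95,0,0,0.65,2.5,4.95,0,0,0.65,2.5,4.95,0,0,0.65,2.5,4.95,0,0,0.65,2.5,4.95,0,0,0.65,2.5,4.95,0,0,0.65,2.5,4.95,0,0,0.65,2.5,4.95,0,0],
  force=40,
)

```text
t: 2.6
eef_pos: [642.0, -108.1, 230.8]
tcp_rot: [-3.13, -0.26, 0.001]
contact_force: [0.6, 2.0, 0.4]
width: 0.176
```

```bash
cat >> h.py <<'E'
def book(p):
    th=np.radians(9.43);Rm=np.array([[np.cos(th),-np.sin(th)],[np.sin(th),np.cos(th)]])
    return (np.array(p)[:2]-[594.65,-41.0])@Rm
def where():
    st=sense();M=R.from_rotvec(st["tcp_rot"]).as_matrix()
    print("t",st["t"],"book",book(st["eef_pos"]).round(1),"z",st["eef_pos"][2].round(1),"yaw",np.degrees(np.arctan2(M[1,0],M[0,0])).round(2),"zax",M[:,2].round(3),"w",st["width"],"F",st["contact_force"].round(1))
    return st,M
def wrist(name):
    st,M=where();s=snapshot("wrist");T=np.array(s["T_tool_cam"]);W=np.eye(4);W[:3,:3]=M;W[:3,3]=st["eef_pos"]
    s["extrinsics"]=np.linalg.inv(W@T);cv2.imwrite(f"pics/{name}.png",s["img"]);np.savez(f"pics/{name}.npz",**{k:s[k] for k in("intrinsics","extrinsics","k1")});return s
E
python3 -c "
from h import *
wrist('w1')"
```

```text
t 2.6 book [ 35.7 -73.9] z 230.8 yaw 9.49 zax [-0.001  0.    -1.   ] w 0.1761084658751949 F [0.6 2.  0.4]
```

View pics/w1.png

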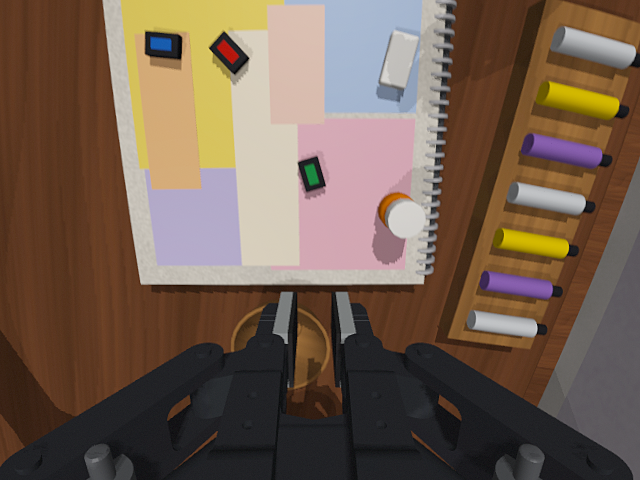

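The wrist view shows green at (312,174), red at (229,52), blue at (163,45), the eraser at (399,60) and the cap at (405,219).

Run:
```python
from h import *
s=dict(np.load("pics/w1.npz"))
for n,p,z in [("green",(312,174),36),("red",(229,52),36),("blue",(163,45),36),("eraser",(399,60),39),("cap",(405,219),75),("rt corner near",(143,284),25),("far",(423,283),25),("bowlrim L",(231,350),55),("bowl R",(330,350),55)]: print(n,book(px2w(s,[p],z)[0]).round(1))
```

```text
green [ 34.3 -32.6]
red [-37.7  73.1]
blue [-95.5  80. ]
eraser [109.6  66.1]
cap [114.8 -66.7]
rt corner near [-148.1 -149.9]
far [ 152.6 -148.1]
bowlrim L [ -50.  -210.8]
bowl R [  52.9 -210.3]
```

Request:
servo_tool(
  deltas=[0.65,-0.1,0,4,0,0.65,0,0,5,0,0.65,0,0,5,0,0.65,0,0,3.5,0,0.65,0,0,1.8,0,0.65,0,0,0.9,0,0.65,0,0,0,0],
)

```text
t: 3.52
eef_pos: [640.7, -106.8, 29.7]
tcp_rot: [3.131, 0.26, 0.001]
contact_force: [1.5, -0.8, -0.2]
width: 0.175
```

```bash
python3 -c "
from h import *
where()"
```

```text
t 3.525 book [ 34.7 -72.5] z 29.7 yaw 9.51 zax [ 0. -0. -1.] w 0.17464811483437517 F [ 1.5 -0.8 -0.2]
```

Request:
servo_tool(
  deltas=[0.65,0,-0.5,0.2,0,0.65,0,-1.0,0,0,0.65,0,-1.3,0,0,0.65,0,-1.5,0,0,0.65,0,-1.5,0,0,0.65,0,-1.5,0,0,0.65,0,-1.5,0,0,0.65,0,-1.5,0,0,0.65,0,-1.5,0,0,0.65,0,-1.5,0,0,0.65,0,-1.5,0,0,0.65,0,-1.5,0,0,0.65,0,-1.2,0,0,0.65,0,-1,0,0,0.65,0,-1,0,0,0.65,0,-1,0,0,0.65,0,-1,0,0,0.65,0,-1,0,0,0.65,0,-1,0,0,0.65,0,-0.8,0,0],
)

```text
t: 6.02
eef_pos: [599.9, 133.6, 27.1]
tcp_rot: [-3.131, -0.261, 0.001]
contact_force: [-0.4, -0.7, -0.8]
width: 0.174
```

```bash
python3 -c "
from h import *
where(); cv2.imwrite('pics/top2.png',cv2.resize(snapshot('top')['img'][165:310,225:405],None,fx=4,fy=4,interpolation=cv2.INTER_CUBIC))"
```

```text
t 6.025 book [ 33.8 171.4] z 27.1 yaw 9.52 zax [-0.  0. -1.] w 0.1743376913749653 F [-0.4 -0.7 -0.8]
```

View pics/top2.png

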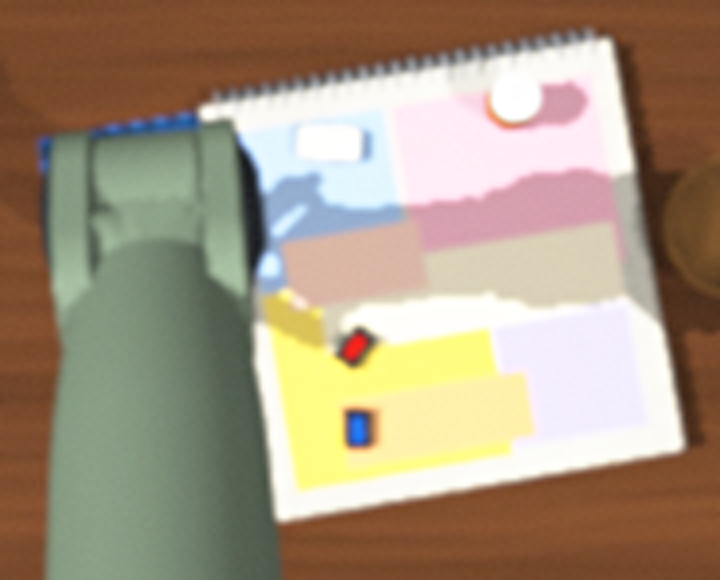

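Green has left the page, and red and blue haven't moved. Red is next.

Request:
servo_tool(
  deltas=[0.65,0,0,-3,0,0.65,0,0,-3,0,0.65,-1.2,2.3,0,0,0.65,-1.5,2.9,0,0,0.65,-1.5,2.9,0,0,0.65,-1.5,2.9,0,0,0.65,-1.5,2.9,0,0,0.65,0,0,0,0],
)

```text
t: 7.08
eef_pos: [551.5, -17.8, 87.3]
tcp_rot: [3.131, 0.255, -0.001]
contact_force: [-0.3, 0.7, 0.1]
width: 0.172
```

```bash
python3 -c "
from h import *
wrist('w2')"
```

```text
t 7.075 book [-38.7  29.9] z 87.3 yaw 9.31 zax [-0.001 -0.    -1.   ] w 0.17247344338855175 F [-0.3  0.7  0.1]
```

View pics/w2.png

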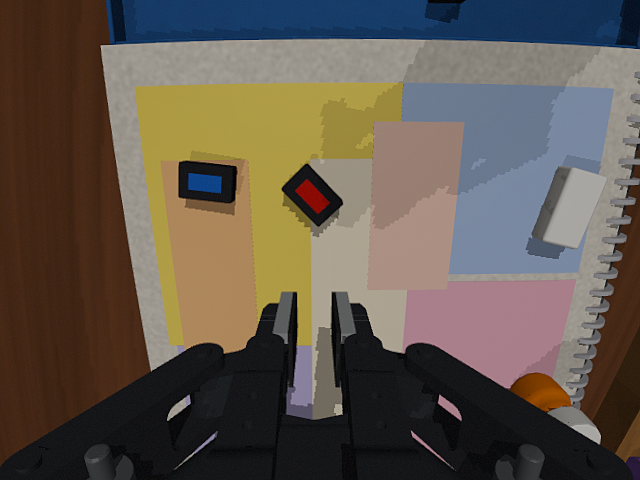

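In the wrist view red sits centred ahead of the fingers at (312,195), blue is at (207,182), and green is in the tray at (445,8). I'll lower and sweep red.

Request:
servo_tool(
  deltas=[0.65,0,0,3.5,0,0.65,0,0,2,0,0.65,0,0,0.5,0,0.65,0,0,0,0,0.65,0,-0.8,0,0,0.65,0,-1,0,0,0.65,0,-1,0,0,0.65,0,-1,0,0,0.65,0,-1,0,0,0.65,0,-1,0,0,0.65,0,-1,0,0,0.65,0,-1,0,0,0.65,0,-1,0,0,0.65,0,-1,0,0,0.65,0,-1,0,0,0.65,0,-1,0,0,0.65,0,-1,0,0,0.65,0,-1,0,0,0.65,0,-0.5,0,0],
)

```text
t: 9.5
eef_pos: [528.4, 125.7, 27.3]
tcp_rot: [3.131, 0.261, -0.0]
contact_force: [-0.4, 0.1, 0.5]
width: 0.175
```

Request:
servo_tool(
  deltas=[0.65,0,0,-3,0,0.65,0,0,-3,0,0.65,-1,2,0,0,0.65,-1.2,2.8,0,0,0.65,-1.2,2.8,0,0,0.65,-1.2,2.8,0,0,0.65,-1.2,2.8,0,0,0.65,0,0,0,0],
)

```text
t: 10.5
eef_pos: [492.9, -16.2, 87.3]
tcp_rot: [3.131, 0.255, -0.0]
contact_force: [-0.2, 1.0, -0.4]
width: 0.174
```

```bash
python3 -c "
from h import *
wrist('w3')"
```

```text
t 10.5 book [-96.4  41.1] z 87.3 yaw 9.31 zax [-0. -0. -1.] w 0.17434951589225747 F [-0.2  1.  -0.4]
```

View pics/w3.png

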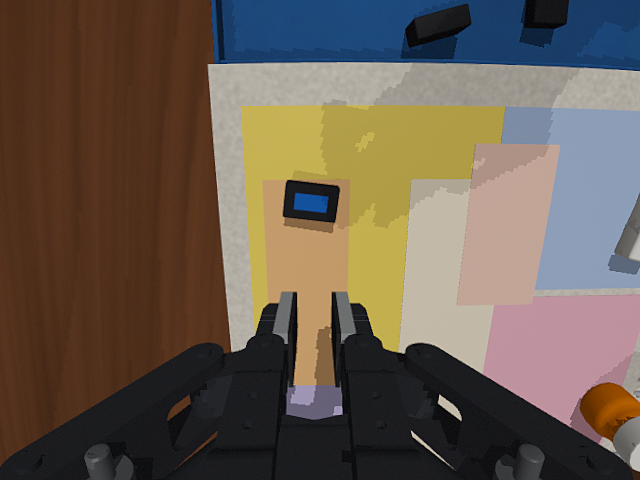

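Red at (438,25) and green at (545,12) are both in the tray, flipped or on their side. Blue is straight ahead at (312,202).

Request:
servo_tool(
  deltas=[0.65,0,0,3.5,0,0.65,0,0,2,0,0.65,0,0,0.5,0,0.65,0,0,0,0,0.65,0,-0.8,0,0,0.65,0,-1,0,0,0.65,0,-1,0,0,0.65,0,-1,0,0,0.65,0,-1,0,0,0.65,0,-1,0,0,0.65,0,-1,0,0,0.65,0,-1,0,0,0.65,0,-1,0,0,0.65,0,-1,0,0,0.65,0,-1,0,0,0.65,0,-1,0,0,0.65,0,-1,0,0,0.65,0,-0.5,0,0],
)

```text
t: 12.8
eef_pos: [471.0, 117.1, 27.3]
tcp_rot: [3.131, 0.261, -0.0]
contact_force: [0.1, 0.0, -0.2]
width: 0.176
```

Request:
servo_tool(
  deltas=[0.65,0,0,-4,0,0.65,0,0,-5,0,0.65,0,3,-3,0,0.65,1.5,3,0,0,0.65,1.5,3,0,0,0.65,1,2,0,0,0.65,0,0,0,0],
)

```text
t: 13.68
eef_pos: [529.4, 13.6, 147.0]
tcp_rot: [-3.131, -0.257, 0.0]
contact_force: [-0.6, 0.1, 0.2]
width: 0.176
```

```bash
python3 -c "
from h import *
wrist('w4')"
```

```text
t 13.675 book [-55.4  64.5] z 147.0 yaw 9.39 zax [-0.  0. -1.] w 0.17550830674454865 F [-0.6  0.1  0.2]
```

View pics/w4.png

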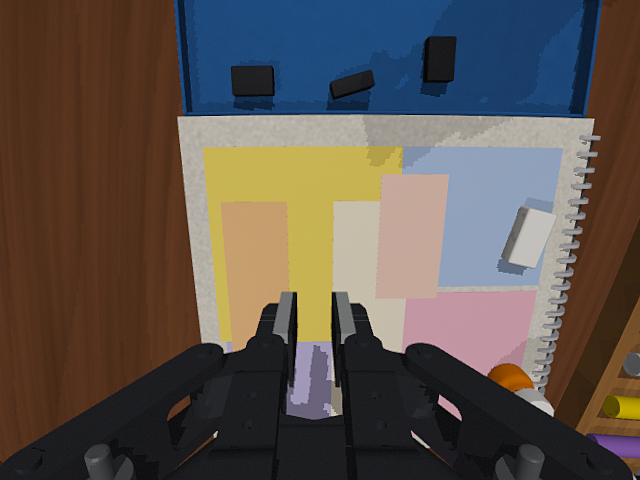

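All three pans are in the tray, at (252,80), (352,84) and (440,58), clear of the page. Before handing in I'll check their positions and whether the bystanders moved.

Run:
```python
from h import *
s=dict(np.load("pics/w4.npz"))
for n,p,z in [("blue",(252,80),14),("red",(352,84),20),("green",(440,58),14),("red near edge",(345,97),10),("eraser",(530,236),39)]: print(n,book(px2w(s,[p],z)[0]).round(1))
a=cv2.imread("pics/top1.png").astype(int);b=snapshot("top")["img"].astype(int);d=np.abs(a-b).max(2)
for n,(x,y,r) in dict(eraser=(307,201,11),bottle=(354,188,10),bowl=(410,221,20),glass=(472,214,16),brush=(143,264,30)).items(): print(n,(d[y-r:y+r,x-r:x+r]>60).sum())
sign_off()
```

```text
blue [-99.4 179.7]
red [-27.9 176. ]
green [ 35.4 195. ]
red near edge [-31.8 168.2]
eraser [107.3  69.7]
eraser 0
bottle 0
bowl 0
glass 0
brush 0
the job is handed in; nothing more can be done
```

I swept all three pans over the +y edge of the sketchbook and into the tray, each with one push of the nearly closed fingertips, then handed the job in at about 14 s. The sign-off gives no verdict.

- **Pans:** the last wrist view put their centres at about y = 176–195 mm from the sketchbook's centre. The tray's inside spans about 155–269 mm there, so they are within its walls. They are at least about 18 mm clear of the sketchbook. They tumbled as they dropped and now lie upside down or on their sides. From that one still view I didn't measure their speed.
- **Bystanders:** the top camera showed no change around the ink bottle, eraser, bowl, glass or brush compared with the start. The wrist view put the eraser about 4 mm from my earlier reading, which I take as measurement error since the top view showed nothing.
- **Forces:** readings at the end of each move were about 2 N or less. No check failed.

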